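Start the plaster-carving bench in its safe order

TASK

Start up the plaster-carving bench by pressing its controls in the safe order: first press down the raised end of the wide rocker (the end with a bar across it) on the supply box, then push the square plate on the extractor box fully in, and last press the big round mushroom button on the starter box fully down, keep it down for two seconds and let it go. Press nothing ahead of its turn, and do not press the small stop buttons. Only press: nothing is picked up, and the boxes and everything else on the bench stay where they are.

Things in the scene. Friction and masses are not known exactly. Their poses are not given: they have to be found in the camera images.
- supply_box: Supply box: grey box 100 x 84 mm (x, y), 55 mm high, with one wide black V-shaped rocker in its top. Loose, about 0.85 kg on a rubber foot, may be turned any way round. Origin: centre of the underside; z up, x and y along its sides. 
- rocker (a joint): Black V-shaped rocker, 36 mm wide, 68 mm long along the box's x, pivoted across its middle. rad: 0 = off, the end towards the box's -x raised (tip about 74 mm above the bench; 0 to 0.04 at the start); 0.3 = on, that half pressed level, its top 64 mm above the bench, the other end raised. Stays where left; takes about 3 N straight down at the point (7 mm of travel)
- rocker_end (a point): Point on top of the rocker's half that is raised at the start (the half with a bright metal bar, 6 x 26 mm, across it), on its middle line, 23 mm from the pivot: where to press down. About 71 mm above the bench at the start
- extractor_box: Extractor box: grey box 80 x 124 mm (x, y), 55 mm high, with a black square plate and a small round stop button in its top. Loose, about 0.85 kg on a rubber foot, may be turned any way round. Origin: centre of the underside; z up, x and y along its sides. 
- plate (a joint): Square push plate, 36 x 36 mm, of the extractor box, centred at y = +28 mm in the box. m: 0 = out (0 to 0.0015 at the start), 0.008 = pushed fully in against its stop. Moves straight down against about 2.5 N of friction and stays where it is left
- plate_top (a point): Centre of the square plate's top face, 69 mm above the bench when out, 61 mm when fully in (6 mm proud of the box)
- extractor_stop (a joint): Extractor box, centred at y = -38 mm in the box: a small black round STOP button, 18 mm across, top 62 mm above the bench, 66 mm from the centre of the box's large control. Not to be pressed. m: 0 = up, 0.004 = pressed
- extractor_stop_top (a point): Centre of the top of the extractor box's stop button
- starter_box: Starter box: grey box 80 x 124 mm (x, y), 55 mm high, with a big round black mushroom button and a small round stop button in its top. Loose, about 0.85 kg on a rubber foot, may be turned any way round. Origin: centre of the underside; z up, x and y along its sides. 
- mushroom (a joint): Mushroom button, 40 mm across, of the starter box, centred at y = +28 mm in the box. m: 0 = up, 0.007 = fully down against its stop. Springs back up when let go; needs 1.5 N to start and 5 N to be fully down
- mushroom_top (a point): Centre of the mushroom button's top, 77 mm above the bench when up, 70 mm when fully down
- starter_stop (a joint): Starter box, centred at y = -38 mm in the box: a small black round STOP button, 18 mm across, top 62 mm above the bench, 66 mm from the centre of the box's large control. Not to be pressed. m: 0 = up, 0.004 = pressed
- starter_stop_top (a point): Centre of the top of the starter box's stop button
- plaster_foot: Bystander: white plaster model of a foot, 200 x 75 mm, 130 mm high at the ankle, beyond the boxes. Origin under it
- rasp: Bystander: rasp with wooden handle, 290 mm long, 24 mm wide, 22 mm high, lying between two boxes. Origin on the bench near its middle, x towards the tip
- screwdriver: Bystander: screwdriver lying between two boxes, under 35 mm high. Origin under it, x towards the tip
- bowl: Bystander: grey mixing bowl 120 mm across, 70 mm high, beyond the boxes. Origin under its centre
- jar: Bystander: white jar 70 mm across, 100 mm high, beyond the boxes. Origin under its centre
- tape_roll: Bystander: cardboard-coloured roll of tape 90 mm across, 30 mm high, on the robot's side. Origin under its centre
- sanding_block: Bystander: cork sanding block 60 x 100 x 35 mm, on the robot's side. Origin under its centre
There are look-alikes about, which are no part of the job. Leave any brown look-alike of the starter_box alone. What is shaped like the extractor_box but orange is not meant.

How it is judged:
On the way, in this order (a step that is already met when the one before it is completed fails the run):
1. the supply rocker is pressed over to on (value of joint rocker above 0.26 rad), for 0.2 s.
2. the extractor's square plate is pushed fully in (value of joint plate above 0.0066 m and value of joint rocker above 0.24 rad), for 0.2 s.
3. the mushroom button is held fully down for 1.5 s (value of joint mushroom above 0.0055 m and value of joint plate above 0.0064 m and value of joint rocker above 0.24 rad), for 1.5 s.
At the end, for the whole second after the job is handed in: Rocker on (over 0.24 of 0.3 rad), square plate in (over 6.4 of 8 mm), mushroom button up again (under 1.5 mm) after being held down (over 5.5 of 7 mm) for at least 1.5 s; boxes upright, on the bench and at rest; boxes and bystanders within 30 mm of where they began (value of joint rocker above 0.24 rad and value of joint plate above 0.0064 m and value of joint mushroom below 0.0015 m and distance of each of supply_box, extractor_box, starter_box, plaster_foot, rasp, screwdriver, bowl, jar, tape_roll, sanding_block from where it was at the start of the episode below 0.03 m and angle between each of supply_box, extractor_box, starter_box's own z axis and vertical below 0.1 rad and height (world z) of each of supply_box, extractor_box, starter_box below 0.01 m and linear speed of each of supply_box, extractor_box, starter_box below 0.02 m/s); the robot touches nothing.
It fails at once if the extractor plate is pushed in while the supply rocker is still off (value of joint plate above 0.004 m and value of joint rocker below 0.2 rad).
It fails at once if the mushroom button is pressed before the rocker is on and the plate is in (value of joint mushroom above 0.003 m and (value of joint plate below 0.0055 m or value of joint rocker below 0.22 rad)).
It fails at once if a stop button is pressed (value of joint any of extractor_stop, starter_stop above 0.002 m).
It fails at once if a box is lifted, tipped or shifted by more than 30 mm (height (world z) of any of supply_box, extractor_box, starter_box above 0.012 m or angle between any of supply_box, extractor_box, starter_box's own z axis and vertical above 0.15 rad or distance of any of supply_box, extractor_box, starter_box from where it was at the start of the episode above 0.03 m).
It fails at once if another thing on the bench is lifted or moved by more than 30 mm (distance of any of plaster_foot, rasp, screwdriver, bowl, jar, tape_roll, sanding_block from where it was at the start of the episode above 0.03 m).
It also fails if it takes over 51 s, if anything falls off the work surface, if the arm or the gripper's body presses on something with over 40 N, if the wrist force passes 120 N, or if a joint passes its speed limit or range.

ROBOT

A 7-joint arm with a two-finger parallel gripper is mounted at the origin on the work surface. World frame = base frame: x ahead of the robot, y to its left, z up, the work surface at z = 0. Lengths are in m, angles in rad, forces in N, time in s.
With the tool pointing down it reaches from about 0.425 to 0.95 m from the base axis. Payload 4.7 kg.
Tool frame: the origin (TCP) lies midway between the tips of the shut fingers; the grasp point (between the pads) lies 19 mm behind it (arm.grip_point_offset is the z of the grasp point in the tool frame, in m); z points along the fingers, y is the line along which they close (so a half turn about z gives the same grasp; the last joint's range is limited). The gripper opens to 87 mm and grips with 3 to 60 N. Pads are 19 mm wide; open, the fingers measure 117 mm over their backs; the gripper's body (75 mm by 190 mm) begins 51 mm behind the grasp point.
Start: joints at [-1.356, 0.469, -0.049, 1.532, 0.024, 1.141, -0.082], TCP at [0.163, 0.655, 0.223] pointing down, gripper open.
Joint ranges: [-2.59, 2.59], [-0.33, 1.99], [-1.39, 1.29], [0.1, 2.45], [-1.04, 4.18], [0.21, 1.99], [-2.66, 2.66]. Speed limits (rad/s): [2.57, 2.57, 3.14, 3.14, 3.14, 3.14, 3.14].

INTERFACE

Orientations are given as a rotation vector (axis times angle).
In Python, from workcell import arm gives the robot as it stands. The module is installed in compiled form; this text tells all that it offers.
- The arm moves only by the shell command python3 -m handwheel 'ROWS' [OPENING]. ROWS is JSON, a list that holds one entry, the list of rows, each a list of 6 numbers: the shift along the world's x, y, z in mm, then the turn, a rotation vector about the world's x, y, z in rad. A call has 1 to 20 rows; each row is the pose to reach, as a shift and turn from the pose commanded when the call began; what a row does not reach only later rows make up. A row lasts 1/8 s, in which the tool goes at most 62.5 mm and 10.7 degrees, less where a joint would pass 70% of its speed; a pose out of reach is approached as far as the arm can. A call with a gripper value outside its range is refused whole. OPENING is the finger opening in mm, from 0 to 87, set as the call begins (- or left out, the last holds). The fingers move at their own pace and stop on an object; the grip force is fixed at half the most. Time passes only in rows, so rows that repeat a pose let the fingers close. It gives the time, the measured TCP pose, the force, the opening and the grip force at its end, in the units of the state.
- arm.sense(): the state, without advancing time (a new reading comes with each control period).
- arm.camera(name): name is "side" or "top" or "wrist"; returns (picture, depth): 480x640x3 uint8, red, green, blue; 480x640 float32, m along the optical axis (not along the pixel's ray), 0 where there is no reading.
- arm.camera_info(name): a dict with "fx", "fy", "cx", "cy" (pixels), "rvec" (rotation vector, rad) and "tvec" (3), from world to camera coordinates, as OpenCV has them. Camera axes: x right, y down, z forward; pixel columns grow to the right and rows downward; lengths in m; the calibration is good to about 2 mm. A picture is of the moment at which its call begins: read the wrist's pose just before it. camera_info takes no time and is no camera call; for the wrist camera it gives the pose at the moment of the call.
- arm.hand_in(): hands the job in; it is judged then, once.
Trained networks look in the newest picture that a camera, given by its name, has taken for a name from the list of things; names that differ only in an ending like _2 or _b are one class to them, and where a whole thing is asked for, a point or a joint stands for the part that bears it (a point fixed in the world has none). Each returns a list of dicts, best first, with "confidence" (0 to 1); they miss things now and then, are a little off and sometimes report something else, mostly with a low value. They report only what shows in the picture. A call takes as long as a camera call. They do not tell look-alikes from the thing itself.
- arm.search_frame(label, camera): "xyz" ([x, y, z] in m, in world coordinates, good to about 4 mm: the middle of the surface that is visible of it).
- arm.regions_of(label, camera): "mask" (480x640 bool, what is visible of it).
The state is a dict: "time_s": time; "joint_pos": joint angles; "dq": joint speeds; "effort": joint torques, N m; "tool_pos": TCP position; "tcp_rot": TCP orientation; "wrist_force": force on the tool from outside, world axes, zero at the start; "torque": the same for the moment, N m; "width": opening from 0.0 (shut) to 1.0 (fully open); "gripper_force": force on a finger pad.
Only numpy, scipy, OpenCV 4.12 (cv2) and the standard library are available. Lean on these libraries where they do the work, as an engineer would, in place of code of your own. Each camera call takes 0.05 s, during which the arm holds its last target. There are 200 camera calls.

## Working session

There is one attempt and no reset: what is moved stays moved. The work goes in short steps, Python scripts to look and compute and a shell command to move; the robot and the scene stay as the last step left them, time stands still between calls to the robot, and variables do not carry over. Pictures are saved under pics/ and viewed, at most 10 in all, crops included, and the job is handed in when it is done.

```bash
mkdir -p pics; cat > h.py <<'E'
import numpy as np, cv2
from workcell import arm
def world(cam,d,u,v):
    i=arm.camera_info(cam); R=cv2.Rodrigues(np.array(i["rvec"],float))[0]; t=np.array(i["tvec"],float).ravel()
    u=np.asarray(u,float);v=np.asarray(v,float)
    c=np.stack([(u-i["cx"])/i["fx"]*d,(v-i["cy"])/i["fy"]*d,d*np.ones_like(u)],-1)
    return (c-t)@R
def pix(cam,p):
    i=arm.camera_info(cam); K=np.array([[i["fx"],0,i["cx"]],[0,i["fy"],i["cy"]],[0,0,1.]])
    return cv2.projectPoints(np.array(p,float).reshape(-1,1,3),np.array(i["rvec"],float),np.array(i["tvec"],float),K,None)[0].reshape(-1,2)
E
python3 - <<'E'
from h import *
s=arm.sense(); print(s["time_s"],s["tool_pos"],s["tcp_rot"],s["width"],s["wrist_force"])
im,d=arm.camera("top"); cv2.imwrite("pics/top0.png",im[:,:,::-1]); np.savez("top0.npz",im=im,d=d)
for l in ["rocker_end","plate_top","mushroom_top","supply_box","extractor_box","starter_box","extractor_stop_top","starter_stop_top"]:
    for r in arm.search_frame(l,"top"): print(l,np.round(r["xyz"],3),round(r["confidence"],2),pix("top",r["xyz"]).round()[0])
E
```

```text
0.0 [0.16278744 0.65445176 0.22150777] [-3.81960555e-01 -3.11812091e+00  3.02048950e-03] 1.0026105515682275 [ 0.19834744  0.43430821 -0.02307321]
rocker_end [ 0.5   -0.258  0.065] 0.68 [441. 255.]
rocker_end [ 0.55  -0.14   0.012] 0.32 [385. 236.]
plate_top [ 0.318 -0.26   0.066] 0.72 [446. 338.]
plate_top [ 0.565 -0.018  0.069] 0.49 [333. 227.]
mushroom_top [0.278 0.338 0.074] 0.71 [169. 363.]
mushroom_top [0.463 0.309 0.074] 0.61 [183. 276.]
supply_box [ 0.501 -0.257  0.053] 0.67 [440. 254.]
supply_box [ 0.58  -0.007  0.053] 0.58 [327. 221.]
supply_box [0.463 0.312 0.074] 0.45 [182. 276.]
extractor_box [ 0.583 -0.006  0.053] 0.89 [327. 220.]
extractor_box [ 0.294 -0.254  0.053] 0.64 [442. 349.]
starter_box [0.448 0.284 0.059] 0.58 [196. 282.]
extractor_stop_top [ 0.256 -0.245  0.062] 0.56 [439. 366.]
extractor_stop_top [0.625 0.014 0.067] 0.46 [318. 200.]
starter_stop_top [0.624 0.011 0.062] 0.58 [319. 201.]
starter_stop_top [0.252 0.395 0.064] 0.53 [144. 374.]
starter_stop_top [0.418 0.259 0.065] 0.39 [207. 296.]
starter_stop_top [ 0.362 -0.063  0.042] 0.19 [354. 319.]
```

View pics/top0.png

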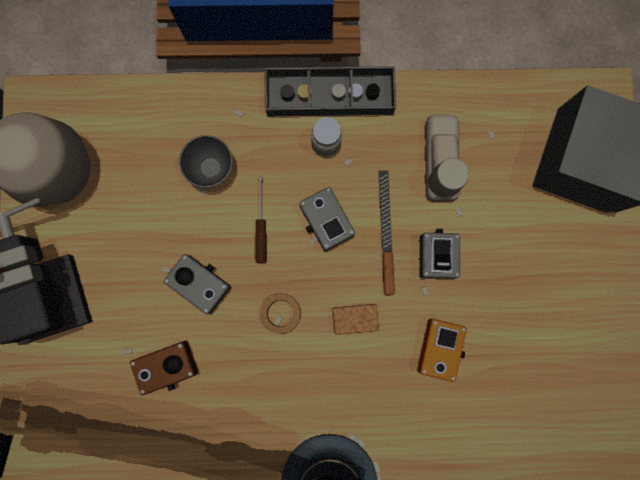

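The picture shows these candidates:
- **Extractor:** the grey box at (327,219) is the one I want. The orange one at (443,350) is the look-alike.
- **Starter:** the grey box at (197,283) is the one I want. The brown one at (164,368) is the look-alike.
- **Supply:** the only supply box is at (440,255).

Next I'll make one close crop of the three and measure the geometry.

```bash
python3 - <<'E'
from h import *
z=np.load("top0.npz"); im,d=z["im"],z["d"]
crops=[]
for n,(u,v) in dict(supply=(440,255),extr=(327,219),start=(197,283)).items():
    c=im[v-35:v+35,u-35:u+35]; crops.append(cv2.resize(c,(264,264),interpolation=cv2.INTER_CUBIC))
    vv,uu=np.mgrid[v-40:v+40,u-40:u+40]; P=world("top",d[vv,uu],uu,vv).reshape(-1,3)
    m=(P[:,2]>.046)&(P[:,2]<.09)&(d[vv,uu].ravel()>0)
    Q=P[m]; r=cv2.minAreaRect(Q[:,:2].astype(np.float32)*1000); print(n,r, np.percentile(Q[:,2],[10,50,99]).round(4))
    hi=Q[Q[:,2]>(.058 if n!="start" else .07)]; print(" top mean",hi.mean(0).round(4),len(hi),"max z",hi[:,2].max().round(4))
    if n=="supply":
        for lo in (.066,.068,.07): 
            q=Q[Q[:,2]>lo]; print("  >",lo,q.mean(0).round(4),len(q))
cv2.imwrite("pics/crop.png",np.clip(np.hstack(crops)[:,:,::-1]*1.5,0,255).astype(np.uint8))
print(world("top",d[200,319],319,200))
E
```

```text
supply ((500.5494079589844, -258.1836242675781), (85.44071197509766, 100.04792785644531), 87.99113464355469) [0.052  0.0572 0.076 ]
 top mean [ 0.4994 -0.2577  0.065 ] 750 max z 0.0797
  > 0.066 [ 0.4936 -0.2576  0.0701] 307
  > 0.068 [ 0.4883 -0.2579  0.0718] 201
  > 0.07 [ 0.4818 -0.2568  0.0732] 137
extr ((588.4820556640625, -5.2904815673828125), (124.29167175292969, 80.22966766357422), 27.59511947631836) [0.0519 0.0563 0.0722]
 top mean [ 0.5834 -0.0081  0.0634] 662 max z 0.0747
start ((446.7518005371094, 287.3577880859375), (125.27677154541016, 80.31902313232422), 52.202186584472656) [0.052  0.0562 0.0803]
 top mean [0.4636 0.3094 0.0762] 259 max z 0.0871
[0.62711807 0.01071809 0.06101122]
```

View pics/crop.png

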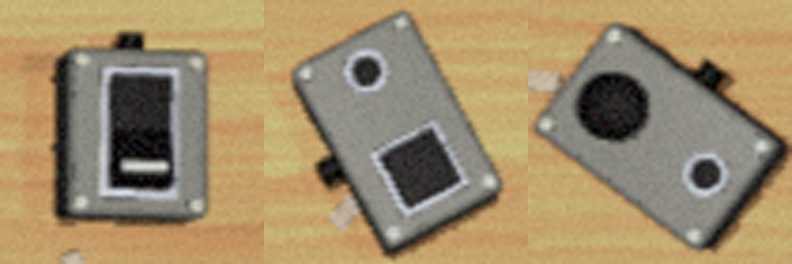

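The crop confirms all three are the grey boxes. The rocker's bar is on the robot-side half at full-image pixel (444,264). The plate is the lower one, away from its stop button, at (333,228). The mushroom is at the upper left, at (183,276).

Press points, consistent with box centres, sizes and heights:
- **Rocker end:** (0.478, -0.258)
- **Plate:** (0.564, -0.018)
- **Mushroom:** (0.464, 0.309)

I'll shut the fingers and travel high.

```bash
python3 -m handwheel '[[[287,-355,0,0,0,0],[287,-355,0,0,0,0],[287,-355,0,0,0,0],[287,-355,0,0,0,0],[287,-355,0,0,0,0],[287,-355,0,0,0,0],[287,-355,0,0,0,0],[287,-355,0,0,0,0],[337,-655,0,0,0,0],[337,-655,0,0,0,0],[337,-655,0,0,0,0],[337,-655,0,0,0,0],[337,-655,0,0,0,0],[315,-913,0,0,0,0.24],[315,-913,0,0,0,0.24],[315,-913,0,0,0,0.24],[315,-913,0,0,0,0.24],[315,-913,0,0,0,0.24],[315,-913,0,0,0,0.24],[315,-913,0,0,0,0.24]]]' 0
```

```text
time_s: 2.95
tool_pos: [0.4786, -0.2556, 0.2223]
tcp_rot: [-0.001, -3.141, -0.002]
wrist_force: [0.0, -0.3, 0.1]
width: 0.004
gripper_force: 0.0
```

```bash
python3 - <<'E'
from h import *
s=arm.sense();print(s["tool_pos"],s["joint_pos"])
im,d=arm.camera("wrist"); cv2.imwrite("pics/w1.png",im[:,:,::-1])
print("expected end px",pix("wrist",[.478,-.258,.071]), "tcp px",pix("wrist",[.478,-.258,.22]))
for l in ["rocker_end","supply_box"]:
    for r in arm.search_frame(l,"wrist"): print(l,np.round(r["xyz"],4),round(r["confidence"],2),pix("wrist",r["xyz"]).round()[0])
E
```

```text
[ 0.47856026 -0.25556107  0.2223484 ] [ 0.05260292  0.26241746  0.43969083  1.86978567 -0.13000837  1.0379754
  2.11575754]
expected end px [[317.32452944 227.61504914]] tcp px [[315.36691017 303.58907769]]
rocker_end [ 0.4959 -0.2549  0.0615] 0.72 [321. 246.]
supply_box [ 0.4838 -0.2597  0.0553] 0.66 [316. 230.]
supply_box [ 0.5547 -0.0203  0.0527] 0.4 [585. 307.]
supply_box [ 0.4973 -0.2631  0.0668] 0.25 [312. 250.]
```

View pics/w1.png

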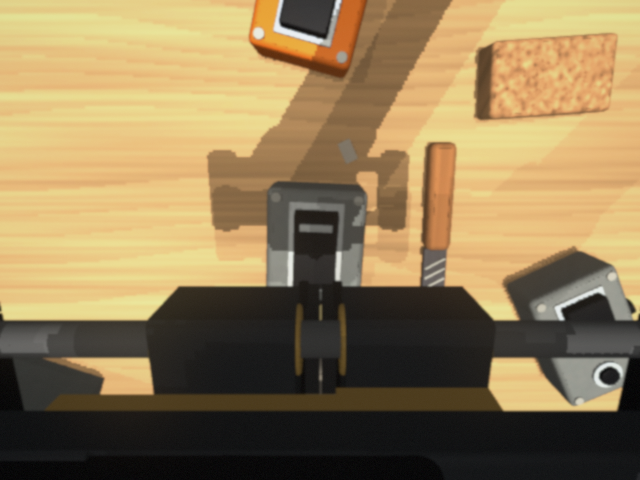

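The wrist view shows the bar at (316,228), where the projected press point falls at (317,228). I'll descend over the rocker.

```bash
python3 -m handwheel '[[[0,0,-40,0,0,0],[0,0,-90,0,0,0],[0,0,-120,0,0,0],[0,0,-135,0,0,0],[0,0,-135,0,0,0],[0,0,-135,0,0,0]]]'
```

```text
time_s: 3.85
tool_pos: [0.4789, -0.2583, 0.0888]
tcp_rot: [0.005, 3.139, -0.001]
wrist_force: [-0.0, 0.1, 0.0]
width: 0.006
gripper_force: 0.0
```

```bash
python3 -m handwheel '[[[0,0,-10,0,0,0],[0,0,-14,0,0,0],[0,0,-17,0,0,0],[0,0,-20,0,0,0],[0,0,-23,0,0,0],[0,0,-25,0,0,0],[0,0,-26,0,0,0],[0,0,-26,0,0,0],[0,0,-26,0,0,0]]]'
```

```text
time_s: 4.97
tool_pos: [0.4778, -0.2582, 0.0644]
tcp_rot: [0.007, 3.141, 0.003]
wrist_force: [-8.5, 3.9, 28.0]
width: 0.006
gripper_force: 13.6
```

Force rose to 28 N with the tip at 64.4 mm, so the rocker is level against its stop. I'll lift, move above the plate and verify.

```bash
python3 -m handwheel '[[[0,0,15,0,0,0],[0,0,60,0,0,0],[0,0,110,0,0,0],[0,0,140,0,0,0],[20,60,140,0,0,0],[40,120,140,0,0,0],[60,180,140,0,0,0],[86,240,140,0,0,0],[86,240,140,0,0,0],[86,240,140,0,0,0],[86,240,140,0,0,0]]]'
python3 - <<'E'
from h import *
s=arm.sense();print(s["tool_pos"],s["wrist_force"])
im,d=arm.camera("wrist"); im2,d2=arm.camera("top")
c=cv2.resize(im2[180:300,380:500],(480,480)); cv2.imwrite("pics/w2.png",np.hstack([cv2.resize(im[:,:,::-1],(320,240)),cv2.resize(c,(240,240))[:,:,::-1]]))
print("plate px /2",pix("wrist",[.5637,-.0182,.069])/2)
u=np.arange(405,475);v=np.arange(230,280);U,V=np.meshgrid(u,v);P=world("top",d2[V,U],U,V)
for x in np.arange(.465,.54,.008):
    m=(abs(P[...,0]-x)<.004)&(abs(P[...,1]+.258)<.012); print(round(x,3),np.median(P[m][:,2]).round(4))
E
```

```text
time_s: 6.35
tool_pos: [0.5635, -0.02, 0.2016]
tcp_rot: [-0.011, -3.141, 0.001]
wrist_force: [0.2, -0.3, 1.1]
width: 0.003
gripper_force: 0.0
[ 0.56348605 -0.01996122  0.20155627] [ 0.22569866 -0.33585034  1.09713951]
plate px /2 [[161.49691978 117.07443315]]
0.465 0.059
0.473 0.0653
0.481 0.066
0.489 0.0651
0.497 0.0651
0.505 0.0659
0.513 0.0707
0.521 0.073
0.529 0.0729
0.537 0.0576
```

View pics/w2.png

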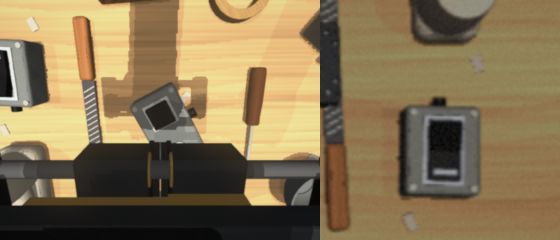

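The rocker is now on: its near half is flat at 65 mm and its far half is raised to 73 mm. The plate sits at about (160,114) in the half-size wrist view, against (161,117) projected, so I'll refine that.

```bash
python3 - <<'E'
from h import *
im,d=arm.camera("wrist")
for r in arm.regions_of("plate_top","wrist"):
    m=r["mask"]; v,u=np.nonzero(m); P=world("wrist",d[v,u],u,v); print(r["confidence"],len(u),u.mean(),v.mean(),np.median(P,0).round(4))
g=im.max(2).astype(int); vv,uu=np.mgrid[190:275,280:370]; P=world("wrist",d[vv,uu],uu,vv); m=(P[...,2]>.0635)&(P[...,2]<.075)
print(m.sum(),cv2.minAreaRect((P[m][:,:2]*1000).astype(np.float32)),np.median(P[m][:,2]))
E
```

```text
0.55 2241 320.9437751004016 230.4622936189201 [ 0.5612 -0.0191  0.067 ]
2184 ((562.807373046875, -19.071636199951172), (36.357391357421875, 36.007633209228516), 27.51482582092285) 0.06699435190598578
```

```bash
python3 -m handwheel '[[[0,1,-50,0,0,0],[0,1,-95,0,0,0],[0,1,-120,0,0,0],[0,1,-127,0,0,0],[0,1,-130,0,0,0],[0,1,-133,0,0,0],[0,1,-136,0,0,0],[0,1,-139,0,0,0],[0,1,-141,0,0,0],[0,1,-143,0,0,0],[0,1,-143,0,0,0],[0,1,-143,0,0,0]]]'
```

```text
time_s: 8.05
tool_pos: [0.5649, -0.017, 0.0613]
tcp_rot: [0.006, 3.14, 0.002]
wrist_force: [-4.2, -0.2, 19.4]
width: 0.009
gripper_force: 9.7
```

The plate is against its stop: tip at 61.3 mm, 19 N. I'll lift and move above the mushroom.

```bash
python3 -m handwheel '[[[0,0,15,0,0,0],[0,0,60,0,0,0],[0,0,110,0,0,0],[0,0,140,0,0,0],[-20,60,140,0,0,0],[-40,120,140,0,0,0],[-60,180,140,0,0,0],[-75,240,140,0,0,0],[-90,290,140,0,0,0],[-100,327,140,0,0,0],[-100,327,140,0,0,0],[-100,327,140,0,0,0],[-100,327,140,0,0,0]]]'
python3 - <<'E'
from h import *
s=arm.sense();print(s["tool_pos"],s["wrist_force"])
im,d=arm.camera("wrist"); im2,d2=arm.camera("top")
cv2.imwrite("pics/w3.png",np.hstack([cv2.resize(im[:,:,::-1],(320,240)),cv2.resize(im2[180:300,270:390],(240,240))[:,:,::-1]]))
for r in arm.regions_of("mushroom_top","wrist"):
    v,u=np.nonzero(r["mask"]); P=world("wrist",d[v,u],u,v); print(r["confidence"],len(u),u.mean(),v.mean(),np.median(P,0).round(4))
print(pix("wrist",[.464,.309,.077])/2)
V,U=np.mgrid[200:260,300:370]; P=world("top",d2[V,U],U,V); m=np.hypot(P[...,0]-.563,P[...,1]+.019)<.012; print("plate z",np.median(P[m][:,2]))
E
```

```text
time_s: 9.68
tool_pos: [0.4645, 0.3084, 0.1986]
tcp_rot: [-0.01, -3.142, 0.001]
wrist_force: [0.3, 0.3, 0.1]
width: 0.002
gripper_force: 0.0
[0.46445529 0.30840727 0.19856643] [0.26008718 0.32673007 0.10602062]
0.88 2240 321.24866071428573 233.15535714285716 [0.4614 0.3092 0.0746]
[[160.40884751 118.57158227]]
plate z 0.06223920875722589
```

View pics/w3.png

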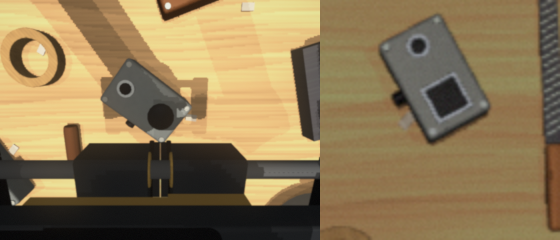

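The view shows the plate in, at 62 mm with the known +1 mm bias, and the mushroom under the tool at (160,117). I'll press, hold and release.

```bash
python3 -m handwheel '[[[0,0,-50,0,0,0],[0,0,-90,0,0,0],[0,0,-112,0,0,0],[0,0,-120,0,0,0],[0,0,-124,0,0,0],[0,0,-127,0,0,0],[0,0,-129,0,0,0],[0,0,-131,0,0,0],[0,0,-131,0,0,0],[0,0,-131,0,0,0],[0,0,-131,0,0,0],[0,0,-131,0,0,0]]]'
```

```text
time_s: 11.32
tool_pos: [0.4645, 0.3101, 0.0699]
tcp_rot: [0.007, 3.141, 0.002]
wrist_force: [-3.8, -3.2, 15.3]
width: 0.007
gripper_force: 7.8
```

```bash
python3 -m handwheel '[[[0,0,0,0,0,0],[0,0,0,0,0,0],[0,0,0,0,0,0],[0,0,0,0,0,0],[0,0,0,0,0,0],[0,0,0,0,0,0],[0,0,0,0,0,0],[0,0,0,0,0,0],[0,0,0,0,0,0],[0,0,0,0,0,0],[0,0,0,0,0,0],[0,0,0,0,0,0],[0,0,0,0,0,0],[0,0,0,0,0,0]]]' && python3 -m handwheel '[[[0,0,8,0,0,0],[0,0,20,0,0,0],[0,0,60,0,0,0],[0,0,110,0,0,0],[0,0,140,0,0,0],[0,0,140,0,0,0],[0,0,140,0,0,0],[0,0,140,0,0,0]]]'
python3 - <<'E'
from h import *
im,d=arm.camera("wrist")
for r in arm.regions_of("mushroom_top","wrist")[:1]:
    v,u=np.nonzero(r["mask"]); print(np.median(world("wrist",d[v,u],u,v),0).round(4))
im2,d2=arm.camera("top")
V,U=np.mgrid[180:300,300:480]; P=world("top",d2[V,U],U,V)
for x,y in ((.563,-.019),(.481,-.258),(.523,-.258)):
    m=np.hypot(P[...,0]-x,P[...,1]-y)<.008; print(x,y,np.median(P[m][:,2]).round(4))
print(arm.sense()["wrist_force"])
E
```

```text
time_s: 13.08
tool_pos: [0.4645, 0.3101, 0.0699]
tcp_rot: [0.006, 3.141, 0.002]
wrist_force: [-3.8, -4.2, 15.2]
width: 0.01
gripper_force: 7.8
time_s: 14.08
tool_pos: [0.4631, 0.3096, 0.2061]
tcp_rot: [-0.006, -3.139, 0.003]
wrist_force: [0.2, 0.2, -0.2]
width: 0.006
gripper_force: 0.0
[0.4619 0.3089 0.0749]
0.563 -0.019 0.0613
0.481 -0.258 0.0658
0.523 -0.258 0.0733
[ 0.24845695 -1.12456708 -0.00768502]
```

The mushroom is back at its starting height, and the plate and rocker have stayed in and on. I'll hand the job in.

```bash
python3 -c "
from workcell import arm
print(arm.hand_in())"
```

```text
the job is handed in; nothing more can be done
None
```

I pressed the rocker on, then pushed the plate fully in, then held the mushroom down for about two seconds and released it; all three read correct by camera before I handed the job in at about 14 s, though hand-in returned no verdict.

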